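# Lock the coil winder's spindle with its pin

## Task

Lock the coil winder so the half-wound coil cannot unwind: stand the red-knobbed lock pin in the hole on top of the green headstock, on the loose brass bushing, and turn the bushing by its four-spoke wheel until the pin drops into the cross-hole. Stop as soon as it catches, then press the pin down through its clip until the knob sits fully home, and let go. Never force the pin or the wheel, and leave everything else where it is.

Things in the scene. Friction and masses are not known exactly. Their poses are not given: they have to be found in the camera images.
- winder: Green hand coil winder, fixed. Origin on the bench under the middle of the headstock; z up, y along the level spindle towards the hand wheel, x square to it. Base plate 120 (x) x 222 x 15 mm, y -145 to +77. Headstock 64 (x) x 44 (y) mm, flat top at z 147. White and copper coil, 62 mm across, at y -46 to -98; tail bearing 112 mm high at y -128; black turns counter 60 mm high at y 33 to 61.
- bushing (a point): Middle of the brass bushing inside the headstock, on the spindle's axis, 52 mm below pin_hole; axes as the winder's (does not turn). 28 mm across, loose, turns without end either way with coil and wheel. One 13 mm cross-hole right through it: lines up with the bores every half turn, never at the start. Its direction cannot be seen from outside and is not known from the spokes: find it by feel.
- pin_hole (a point): Centre of the pin's hole at the flat top of the headstock (z 147 mm), axes as the winder's. Its mouth is a pocket 18 (x) x 30 (y) mm, 18 mm deep, with two sprung steel clip jaws 12 mm apart in y; below it a countersunk 11.5 mm bore leads straight down to the bushing, whose top lies 38 mm below this point. A blind 12 mm bore goes on under the bushing.
- wheel_center (a point): Centre of the hand wheel, on the spindle's axis, 85 mm along y from pin_hole, z 95 mm; axes as the winder's (does not turn). Hub 38 mm across; four round spokes of 10 mm, 90 degrees apart, square to y, each with a black 18 mm ball 52 mm from the axis (reach 61 mm), no rim. Push a ball near the top round in an arc (one low at the side only jams). About 1 N turns it; it stops dead when the pin has dropped in. Over 25 N is forcing.
- pin_center (a point): Lock pin, half-way up its 106 mm; z from tip to knob. At the start it stands in a hole of the stand. 10 mm steel shank, nose tapered to 6 mm over 4 mm; widens from 62 to 72 mm above the tip to a 16 mm collar; red knob 25 mm across, 80 to 106 mm above the tip (centre 40 mm above this point), flat on top and below. About 70 g.
- pin_knob (a point): Top centre of the lock pin's red knob, 106 mm above its tip. With its tip resting on the bushing this is about 68 mm above pin_hole. When the cross-hole comes round the pin drops about 30 mm by its own weight, until its collar rests in the clip; a push of 8 to 15 N takes it the last 8 mm, until the knob sits on the headstock, its top 26 mm above pin_hole. Over 40 N on the knob is forcing.
- stand: Wooden tool stand 60 (x) x 170 (y) x 55 (z) mm, fixed; origin at the centre of its underside. Three 14 mm holes in a row along its y at -55, 0 and +55 mm, 43 mm deep (floor at z 12 mm). The lock pin and two tools stand in them, in any order.
- nut_driver_center (a point): Nut driver, yellow handle 24 mm across, 100 mm long overall, standing in another hole of the stand; this point is half-way up. Leave it.
- scriber_center (a point): Scriber, blue handle 22 mm across, 96 mm long overall, standing in another hole of the stand; this point is half-way up. Leave it.
- led_boards: Stack of white round LED boards, 72 mm across, 46 mm high; origin at the centre of its underside. Leave it.
- spare_coil: Spare white and copper coil on end, 62 mm across, 52 mm high; origin at the centre of its underside. Leave it.
- multimeter: Yellow multimeter lying flat, 170 x 82 x 45 mm; origin at the centre of its underside. Leave it.
- solder_reel: Black and silver solder reel, 72 mm across, 38 mm high; origin at the centre of its underside. Leave it.
- screwdriver: Screwdriver with an orange handle lying on the bench, 190 mm long; origin at the middle of its underside. Leave it.
- parts_tray: Shallow blue tray of small parts, 90 x 120 x 28 mm; origin at the centre of its underside. Leave it.
Not all that is in view belongs to the job. Of the things that look like the part that bears pin_center, the smallest one is meant.

How it is judged:
By the outcome, as a careful person would: the job done as asked, in the order asked, and still so for the second after the job is handed in, with the robot touching nothing.
It also fails if it takes over 64 s, if anything falls off the work surface, if the arm or the gripper's body presses on something with over 40 N, if the wrist force passes 120 N, or if a joint passes its speed limit or range.

## Robot

A 6-joint arm with a two-finger parallel gripper is mounted at the origin on the work surface. World frame = base frame: x ahead of the robot, y to its left, z up, the work surface at z = 0. Lengths are in m, angles in rad, forces in N, time in s.
With the tool pointing down it reaches from about 0.25 to 0.725 m from the base axis. Payload 4 kg.
Tool frame: the origin (TCP) lies between the finger pads; the fingertips stand 8 mm ahead of it and the grasp point (between the pads) lies 11 mm behind it (bot.tip_reach is the distance from the TCP to the fingertips, in m); z points along the fingers, y is the line along which they close (so a half turn about z gives the same grasp; the last joint's range is limited). The gripper opens to 85 mm and grips with 20 to 120 N. Pads are 22 mm wide; open, the fingers measure 114 mm over their backs; the gripper's body (76 mm by 85 mm) begins 54 mm behind the grasp point. The pads swing forward as they close: fully open they stand 13 mm farther back than shut.
Start: joints at [1.198, 0.241, 0.005, 1.335, 0, 1.571], TCP at [0.182, 0.466, 0.239] pointing down, gripper open.
Joint ranges: [-2.72, 2.72], [-1.05, 1.87], [-1.09, 1.28], [-1.99, 2.15], [-1.42, 1.44], [-3.14, 3.14]. Speed limits (rad/s): [2.79, 2.79, 3.14, 3.14, 3.14, 3.14].

## Interface

Orientations are given as a unit quaternion [x, y, z, w].
In Python, from workcell import bot gives the robot as it stands.
- The arm moves only by the tool move_arm, never from a script. Its argument "deltas" is a list of rows, each a list of 7 numbers: the opening, from 0 (shut) to 1 (fully open), then the shift along the tool's x, y, z in mm, then the turn, a rotation vector about the tool's x, y, z in degrees. In form: [[gripper, tx, ty, tz, ax, ay, az], ...]. A call has 1 to 10 rows; each row shifts and turns the commanded pose from where the row before left it, along the tool's axes as they then stand; what a row does not reach is not made up. A row lasts 1/12 s, in which the tool goes at most 41.7 mm and 7.16 degrees, less where a joint would pass 70% of its speed; a pose out of reach is approached as far as the arm can. A call is refused whole if a number of a shift passes 41.7 or a number of a turn 7.16, either way. A call with a gripper value outside its range is refused whole. The fingers move at their own pace and stop on an object; the grip force is fixed at half the most. Time passes only in rows, so rows that do not move let the fingers close. It gives the time, the measured TCP pose, the force, the opening and the grip force at its end, in the units of the state.
- bot.get_obs(): the state, without advancing time (a new reading comes with each control period).
- bot.camera(name): name is "scene" or "top"; returns the picture (400x640x3 uint8, blue, green, red); there is no depth.
- bot.calibration(name): a dict with "K" (3x3 intrinsics, pixels), "dist_coeffs" ([k1, k2, p1, p2, k3] as OpenCV has them; the pictures are not rectified), "position" and "orientation" of the camera in the world. Camera axes: x right, y down, z forward; pixel columns grow to the right and rows downward; lengths in m; the calibration is good to about 2 mm. A picture is of the moment at which its call begins. calibration takes no time and is no camera call.
- bot.job_done(): hands the job in; it is judged then, once.
Trained networks look in the newest picture that a camera, given by its name, has taken for a name from the list of things; names that differ only in an ending like _2 or _b are one class to them, and where a whole thing is asked for, a point or a joint stands for the part that bears it (a point fixed in the world has none). Each returns a list of dicts, best first, with "conf" (0 to 1); they miss things now and then, are a little off and sometimes report something else, mostly with a low value. They report only what shows in the picture. A call takes as long as a camera call. They do not tell look-alikes from the thing itself.
- bot.outline_of(query, camera): "pixels" (400x640 bool, what is visible of it) and "rect" ([left, top, width, height] in pixels, round what is visible of it).
The state is a dict: "clock": time; "joint_pos": joint angles; "joint_vel": joint speeds; "tau": joint torques, N m; "eef_pos": TCP position; "tool_rot": TCP orientation; "ft_force": force on the tool from outside, world axes, zero at the start; "ft_torque": the same for the moment, N m; "grip_width": finger opening in m; "grasp_force": force on a finger pad.
Only numpy, scipy, OpenCV 4.12 (cv2) and the standard library are available. Lean on these libraries where they do the work, as an engineer would, in place of code of your own. Each camera call takes 0.05 s, during which the arm holds its last target. There are 200 camera calls.

## Working session

There is one attempt and no reset: what is moved stays moved. The work goes in short steps, Python scripts to look and compute and a tool call to move; the robot and the scene stay as the last step left them, time stands still between calls to the robot, and variables do not carry over. Pictures are saved under pics/ and viewed, at most 10 in all, crops included, and the job is handed in when it is done.

Besides the shell and the picture viewer there is one more tool, called after "Emit:" as a command line: name --pt "numbers of a row" for each row, then --argument value for the rest. move_arm: Moves the arm, as the interface text tells. Its arguments: {"type":"object","properties":{"deltas":{"type":"array","items":{"type":"array","items":{"type":"number"}}}},"required":["deltas"]}

```bash
ls; mkdir -p pics; cat > h.py <<'E'
import numpy as np,cv2
from scipy.spatial.transform import Rotation as R
from workcell import bot
def snap(c,name=None):
    im=bot.camera(c)
    if name: cv2.imwrite('pics/'+name,im)
    return im
def cam(c):
    k=bot.calibration(c); return np.array(k['K']),np.array(k['dist_coeffs']),np.array(k['position']),R.from_quat(k['orientation'])
def ray(c,uv):
    K,d,p,r=cam(c); q=cv2.undistortPoints(np.array([[uv]],float),K,d)[0,0]
    return p,r.apply([q[0],q[1],1])
def atz(c,uv,z):
    p,v=ray(c,uv); return p+v*(z-p[2])/v[2]
def proj(c,P):
    K,d,p,r=cam(c); X=r.inv().apply(np.atleast_2d(P)-p)
    return cv2.projectPoints(X,np.zeros(3),np.zeros(3),K,d)[0][:,0]
def tri(uvs,uvt):
    a,v=ray('scene',uvs); b,w=ray('top',uvt)
    v/=np.linalg.norm(v);w/=np.linalg.norm(w)
    s=np.linalg.lstsq(np.c_[v,-w],b-a,rcond=None)[0]
    P,Q=a+v*s[0],b+w*s[1]; return (P+Q)/2,np.linalg.norm(P-Q)
def out(q,c):
    return [(round(o['conf'],2),o['rect'],np.argwhere(o['pixels'])[:,::-1].mean(0).round(1)) for o in bot.outline_of(q,c)]
E
python3 - <<'E'
from h import *
a=snap('scene','s0.png');b=snap('top','t0.png')
for c in('scene','top'):
    print(c,bot.calibration(c)['position'])
    for q in('pin_center','winder','stand','nut_driver_center','scriber_center'):print(q,out(q,c))
E
```

```text
pics
scene [1.16482248 0.66207814 0.94005155]
pin_center [(0.66, [271.4, 153.8, 75.4, 70.8], array([309. , 188.2])), (0.61, [441.1, 248.3, 24.8, 44.5], array([454.3, 265.8])), (0.6, [425.1, 206.2, 20.2, 35.4], array([433. , 220.3])), (0.58, [416.3, 241.8, 11.8, 20.1], array([421.9, 249. ]))]
winder [(0.63, [273.9, 151.0, 78.8, 71.7], array([308.9, 188.5]))]
stand [(0.64, [367.6, 230.1, 66.2, 58.4], array([399.6, 258.8])), (0.44, [217.5, 190.2, 24.2, 23.1], array([228.4, 200.7]))]
nut_driver_center [(0.46, [398.2, 234.8, 8.9, 16.4], array([401.7, 241.3]))]
scriber_center [(0.2, [416.3, 241.9, 11.0, 18.5], array([421.6, 249.5]))]
top [0.44434595 0.03824844 1.27174609]
pin_center [(0.43, [227.3, 234.9, 12.4, 6.3], array([233. , 236.5])), (0.42, [194.7, 235.2, 18.2, 11.3], array([202.8, 240.1]))]
winder [(0.64, [328.4, 206.4, 72.5, 42.4], array([361.6, 226.2]))]
stand [(0.71, [225.3, 215.7, 56.3, 30.2], array([254.3, 232.3]))]
nut_driver_center [(0.52, [245.2, 223.6, 8.2, 13.0], array([250.5, 231.6]))]
scriber_center [(0.61, [264.6, 220.0, 5.3, 10.0], array([267.4, 226.7])), (0.5, [323.6, 208.6, 76.5, 39.1], array([361.6, 226.3]))]
```

```bash
python3 - <<'E'
import cv2
a=cv2.imread('pics/s0.png')[130:310,200:480];b=cv2.imread('pics/t0.png')[160:300,170:430]
cv2.imwrite('pics/s0c.png',cv2.resize(a,None,fx=2.85,fy=2.85,interpolation=2));cv2.imwrite('pics/t0c.png',cv2.resize(b,None,fx=3,fy=3,interpolation=2))
E
```

```text
(no output)
```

View pics/s0c.png

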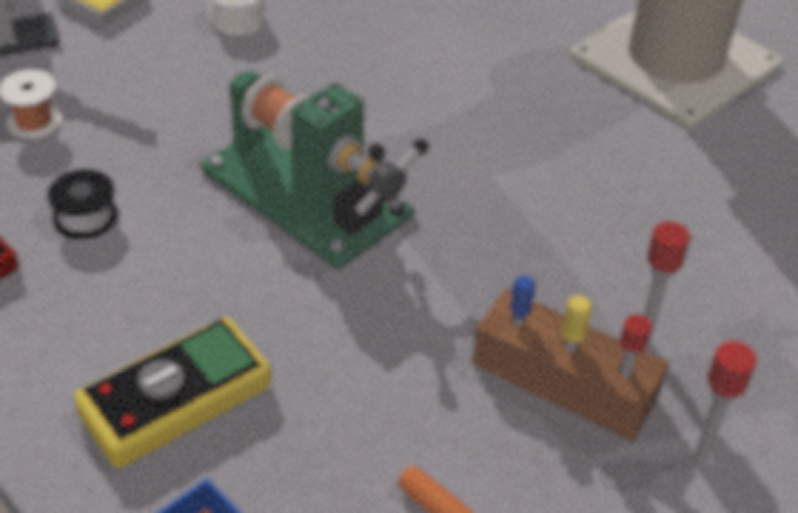

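View pics/t0c.png

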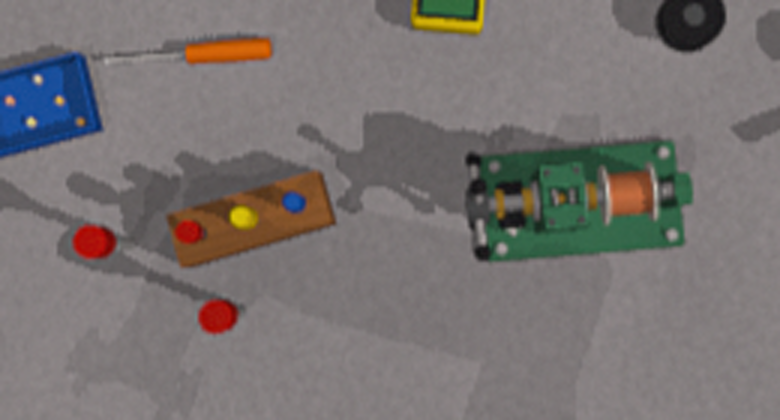

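View pics/t0.png

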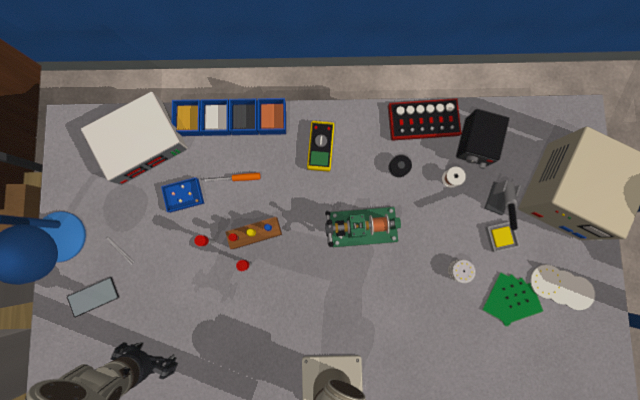

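The pictures show three red-knobbed pins. The smallest stands in the stand's left hole, at top (233,237) and scene about (422,249). The two taller ones stand on the bench in front of it. The winder is at top (362,227), with its wheel towards world +y.

```bash
cat >> h.py <<'E'
def blobs(c,im,box):
    l,t,r,b=box; s=im[t:b,l:r].astype(int)
    m=((s[...,2]>110)&(s[...,1]<60)&(s[...,0]<70)).astype(np.uint8)
    n,_,st,ce=cv2.connectedComponentsWithStats(m)
    return [(ce[i]+[l,t],st[i,4]) for i in range(1,n) if st[i,4]>10]
def W(p,pts):
    return R.from_euler('z',p[2]).apply(np.atleast_2d(pts))+[p[0],p[1],0]
E
python3 - <<'E'
from h import *
from scipy.optimize import least_squares
s=cv2.imread('pics/s0.png');t=cv2.imread('pics/t0.png')
print(blobs('scene',s,(405,200,480,290)));print(blobs('top',t,(185,210,290,290)))
T=np.array([[470,157],[668,141],[685,243],[483,261],[541,167],[582,163],[586,222],[545,226]])/3+[170,160]-.33
m=np.array([[60,77,15],[60,-145,15],[-60,-145,15],[-60,77,15],[32,22,147],[32,-22,147],[-32,-22,147],[-32,22,147]])/1e3
S=np.array([[203,167],[337,268],[413,212],[294,110],[332,84],[361,100],[326,125]])/2.85+[200,130]-.33
ms=np.array([[60,-145,12],[60,77,8],[-60,77,12],[32,-22,147],[-32,-22,147],[-32,22,147],[32,22,147]])/1e3
f=lambda p:np.r_[(proj('top',W(p,m))-T).ravel(),(proj('scene',W(p,ms))-S).ravel()]
r=least_squares(f,[.4,0,0],loss='soft_l1');print(r.x,f(r.x).reshape(-1,2).round(1).tolist())
p=r.x
print('hole',W(p,[0,0,.147]),proj('top',W(p,[0,0,.147])),proj('scene',W(p,[0,0,.147])))
for a in range(0,90,15):
    P=[[.052*np.cos(np.radians(a+90*k)),.085,.095+.052*np.sin(np.radians(a+90*k))] for k in range(4)]
    print(a,((proj('scene',W(p,P))-[200,130])*2.85).round().tolist(),((proj('top',W(p,P))-[170,160])*3).round().tolist())
E
```

```text
[(array([434.66, 215.81]), np.int32(100)), (array([423.29824561, 245.96491228]), np.int32(57)), (array([457.2295082 , 258.87704918]), np.int32(122))]
[(array([232.37096774, 236.70967742]), np.int32(62)), (array([200.66115702, 240.40495868]), np.int32(121)), (array([242.00925926, 265.14814815]), np.int32(108))]
[ 0.51078365 -0.08205914  0.06665012] [[2.2, -0.7], [1.7, -1.0], [-0.0, 0.6], [1.1, 0.4], [-1.2, -0.6], [-0.3, -0.5], [0.5, 1.0], [-0.5, 1.0], [-1.5, -0.3], [0.9, 0.7], [1.6, -0.4], [-1.2, 0.1], [1.1, -0.4], [1.7, 0.6], [-1.7, 1.8]]
hole [[ 0.51078365 -0.08205914  0.147     ]] [[357.13008284 224.68527115]] [[314.8874341  166.85584154]]
0 [[351.0, 208.0], [389.0, 144.0], [421.0, 159.0], [385.0, 220.0]] [[471.0, 155.0], [477.0, 201.0], [480.0, 254.0], [474.0, 207.0]]
15 [[352.0, 197.0], [398.0, 139.0], [419.0, 170.0], [376.0, 225.0]] [[471.0, 155.0], [478.0, 215.0], [479.0, 252.0], [473.0, 194.0]]
30 [[356.0, 185.0], [406.0, 137.0], [415.0, 181.0], [368.0, 228.0]] [[472.0, 159.0], [479.0, 228.0], [478.0, 248.0], [472.0, 182.0]]
45 [[362.0, 173.0], [413.0, 139.0], [410.0, 192.0], [361.0, 227.0]] [[473.0, 166.0], [480.0, 238.0], [477.0, 240.0], [471.0, 172.0]]
60 [[370.0, 161.0], [418.0, 143.0], [402.0, 203.0], [355.0, 223.0]] [[474.0, 176.0], [480.0, 247.0], [476.0, 230.0], [471.0, 164.0]]
75 [[379.0, 151.0], [421.0, 150.0], [394.0, 213.0], [352.0, 217.0]] [[476.0, 188.0], [480.0, 252.0], [475.0, 219.0], [471.0, 158.0]]
```

```bash
python3 - <<'E'
from h import *
for n,a,b in(('pin',(423.3,246),(232.4,236.7)),('d1',(434.7,215.8),(242,265.1)),('d2',(457.2,258.9),(200.7,240.4)),('d1x',(457.2,258.9),(242,265.1)),('d2x',(434.7,215.8),(200.7,240.4))):
    print(n,tri(a,b))
# stand axis from yellow/blue knob tops roughly
for n,uv,z in(('pin',(232.4,236.7),.105),('yel',(250.5,231.6),.09),('blu',(267.4,226.7),.09)):print(n,atz('top',uv,z))
o=bot.get_obs();print(o['eef_pos'],R.from_quat(o['tool_rot']).as_matrix().round(3).tolist(),o['ft_force'],o['grip_width'],bot.tip_reach,o['clock'])
E
```

```text
pin (array([0.48330217, 0.30023681, 0.11046242]), np.float64(0.0002276287617145883))
d1 (array([0.39750537, 0.26493492, 0.13467918]), np.float64(0.0008638595732658986))
d2 (array([0.47348963, 0.3899853 , 0.13409101]), np.float64(0.0005004880535552347))
d1x (array([ 0.37476415,  0.3194464 , -0.00606188]), np.float64(0.06075590261444183))
d2x (array([0.48514334, 0.33558849, 0.24710894]), np.float64(0.04782296243086521))
pin [0.48355393 0.30137579 0.105     ]
yel [0.49892328 0.24803758 0.09      ]
blu [0.51329238 0.19487265 0.09      ]
[0.18210663 0.46567624 0.23934446] [[-0.931, 0.364, 0.0], [0.364, 0.931, 0.0], [-0.0, 0.0, -1.0]] [-0.32632278  0.53552333  0.65468406] 0.0854506688878398 0.008 0.6
```

Emit:
move_arm --pt "0.6 -34 -4.4 0 0 0 0" --pt "0.6 -34 -4.4 0 0 0 0" --pt "0.6 -34 -4.4 0 0 0 0" --pt "0.6 -34 -4.4 0 0 0 0" --pt "0.6 -34 -4.4 0 0 0 0" --pt "0.6 -34 -4.4 0 0 0 0" --pt "0.6 -34 -4.4 0 0 0 0" --pt "0.6 -34 -4.4 0 0 0 0" --pt "0.6 -34 -4.4 0 0 0 0" --pt "0.6 -34 -4.4 0 0 0 0"

```text
clock: 1.43
eef_pos: [0.4841, 0.2998, 0.2394]
tool_rot: [0.185, 0.983, 0.0, 0.0]
ft_force: [0.9, 0.3, -0.5]
grip_width: 0.0513
grasp_force: 0.0
```

Emit:
move_arm --pt "0.6 0 0 4 0 0 6.6" --pt "0.6 0 0 4 0 0 6.6" --pt "0.6 0 0 4 0 0 6.6" --pt "0.6 0 0 4 0 0 6.6" --pt "0.6 0 0 4 0 0 6.6" --pt "0.6 0 0 4 0 0 6.6" --pt "0.6 0 0 4 0 0 6.6" --pt "0.6 0 0 4 0 0 6.6" --pt "0.6 0 0 0 0 0 0" --pt "0.6 0 0 0 0 0 0"

```text
clock: 2.27
eef_pos: [0.4826, 0.3008, 0.2071]
tool_rot: [0.602, 0.799, -0.0, -0.0]
ft_force: [-0.6, 0.5, -0.3]
grip_width: 0.0512
grasp_force: 0.0
```

```bash
cat >> h.py <<'E'
def state():
    o=bot.get_obs();M=R.from_quat(o['tool_rot'])
    print('t',round(o['clock'],2),'p',np.round(o['eef_pos'],4),'yang',np.degrees(np.arctan2(M.as_matrix()[1,1],M.as_matrix()[0,1])).round(1),'z',M.as_matrix()[:,2].round(3),'F',np.round(o['ft_force'],1),'w',round(o['grip_width'],4),'g',round(o['grasp_force'],1))
    return np.array(o['eef_pos']),M
def to(P):
    p,M=state(); print('tool delta mm',(M.inv().apply(np.array(P)-p)*1e3).round(1))
E
python3 - <<'E'
from h import *
to([.4834,.3005,.094])
im=snap('scene','s1.png');print(blobs('scene',im,(405,200,480,290)))
cv2.imwrite('pics/s1c.png',cv2.resize(im[120:310,340:500],None,fx=3,fy=3))
E
```

```text
t 2.27 p [0.4826 0.3008 0.2071] yang 16.0 z [-0.001 -0.    -1.   ] F [-0.6  0.5 -0.3] w 0.0512 g 0.0
tool delta mm [ -0.5   0.8 113.1]
[(array([436.4 , 218.28]), np.int32(50)), (array([422.77586207, 247.13793103]), np.int32(58)), (array([457.00763359, 259.30534351]), np.int32(131))]
```

View pics/s1c.png

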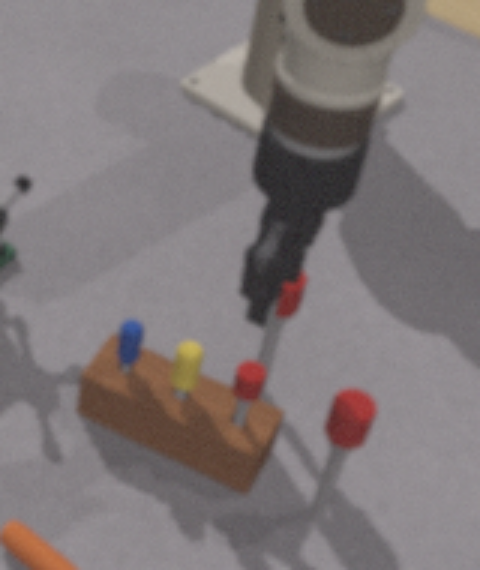

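The gripper is upright, about 100 mm above the small pin (scene (423,247)), and clear of the decoy knobs. I'll go down and grip.

Emit:
move_arm --pt "0.6 0 0.8 25 0 0 0" --pt "0.6 0 0 25 0 0 0" --pt "0.6 0 0 25 0 0 0" --pt "0.6 0 0 20 0 0 0" --pt "0.6 0 0 12 0 0 0" --pt "0.6 0 0 6 0 0 0" --pt "0.6 0 0 0 0 0 0"

```text
clock: 2.9
eef_pos: [0.4828, 0.3006, 0.093]
tool_rot: [0.602, 0.798, -0.001, -0.0]
ft_force: [-0.9, 0.2, 0.2]
grip_width: 0.0513
grasp_force: 0.0
```

Emit:
move_arm --pt "0 0 0 0 0 0 0" --pt "0 0 0 0 0 0 0" --pt "0 0 0 0 0 0 0" --pt "0 0 0 0 0 0 0"

```text
clock: 3.23
eef_pos: [0.4842, 0.3016, 0.0959]
tool_rot: [0.603, 0.798, 0.001, 0.0]
ft_force: [-1.9, 0.8, 4.3]
grip_width: 0.0232
grasp_force: 58.7
```

Emit:
move_arm --pt "0 0 0 -10 0 0 0" --pt "0 0 0 -25 0 0 0" --pt "0 0 0 -33 0 0 0" --pt "0 0 0 -33 0 0 0" --pt "0 0 0 -33 0 0 0" --pt "0 0 0 -33 0 0 0" --pt "0 0 0 -25 0 0 0" --pt "0 0 0 -8 0 0 0" --pt "0 0 0 0 0 0 0"

```text
clock: 3.98
eef_pos: [0.4846, 0.3017, 0.2977]
tool_rot: [0.603, 0.798, 0.003, 0.001]
ft_force: [-0.4, -0.2, -0.5]
grip_width: 0.0228
grasp_force: 59.5
```

```bash
python3 - <<'E'
from h import *
to([.5108,-.0821,.275])
im=snap('scene','s2.png');snap('top')
cv2.imwrite('pics/s2c.png',cv2.resize(im[120:310,340:500],None,fx=3,fy=3))
E
```

```text
t 3.98 p [0.4846 0.3017 0.2977] yang 15.8 z [ 0.006  0.003 -1.   ] F [-0.4 -0.2 -0.5] w 0.0228 g 59.5
tool delta mm [-376.4  -79.7   21.5]
```

View pics/s2c.png

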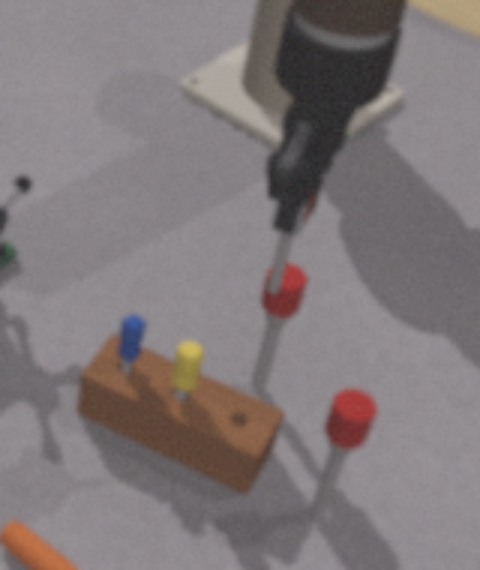

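The pin is out of its hole (now empty at crop (238,417)) and hangs from the gripper with its tip at about crop (272,290). Next I'll carry it over the winder.

Emit:
move_arm --pt "0 -20 -4 0 0 0 0" --pt "0 -38 -8 0 0 0 0" --pt "0 -38 -8 0 0 0 0" --pt "0 -38 -8 0 0 0 0" --pt "0 -38 -8 0 0 0 0" --pt "0 -38 -8 0 0 0 0" --pt "0 -38 -8 0 0 0 0" --pt "0 -38 -8 0 0 0 0" --pt "0 -38 -8 0 0 0 0" --pt "0 -32 -8 0 0 0 0"

```text
clock: 4.92
eef_pos: [0.5061, -0.0645, 0.2915]
tool_rot: [0.603, 0.797, -0.001, -0.002]
ft_force: [-0.3, -0.1, -0.9]
grip_width: 0.0228
grasp_force: 59.5
```

Emit:
move_arm --pt "0 -20 -4 6 0 0 0" --pt "0 0 0 6 0 0 0" --pt "0 0 0 6 0 0 0" --pt "0 0 0 0 0 0 0" --pt "0 0 0 0 0 0 0"

```text
clock: 5.33
eef_pos: [0.5083, -0.0813, 0.2748]
tool_rot: [0.602, 0.798, -0.001, -0.002]
ft_force: [0.8, 0.5, -2.0]
grip_width: 0.0234
grasp_force: 59.5
```

```bash
python3 - <<'E'
from h import *
to([.5108,-.0821,.26])
p,M=state()
im=snap('scene','s3.png')
ax=M.as_matrix()[:,2]
l,t=270,110
for d in(-11,25,60,84):
    print(d,((proj('scene',p+ax*d/1e3)[0]-[l,t])*6).round(),((proj('scene',p+np.array([0,0,-d/1e3]))[0]-[l,t])*6).round())
print('hole',(proj('scene',[.5108,-.0821,.147])[0]-[l,t])*6)
cv2.imwrite('pics/s3c.png',cv2.resize(im[t:t+100,l:l+100],None,fx=6,fy=6,interpolation=2))
E
```

```text
t 5.33 p [ 0.5083 -0.0813  0.2748] yang 15.9 z [-0.003  0.001 -1.   ] F [ 0.8  0.5 -2. ] w 0.0234 g 59.5
tool delta mm [-1.5  2.2 14.8]
t 5.33 p [ 0.5083 -0.0813  0.2748] yang 15.9 z [-0.003  0.001 -1.   ] F [ 0.8  0.5 -2. ] w 0.0234 g 59.5
-11 [276.  96.] [276.  96.]
25 [275. 163.] [275. 163.]
60 [275. 225.] [275. 225.]
84 [275. 267.] [275. 267.]
hole [269.24318988 341.10872336]
```

View pics/s3c.png

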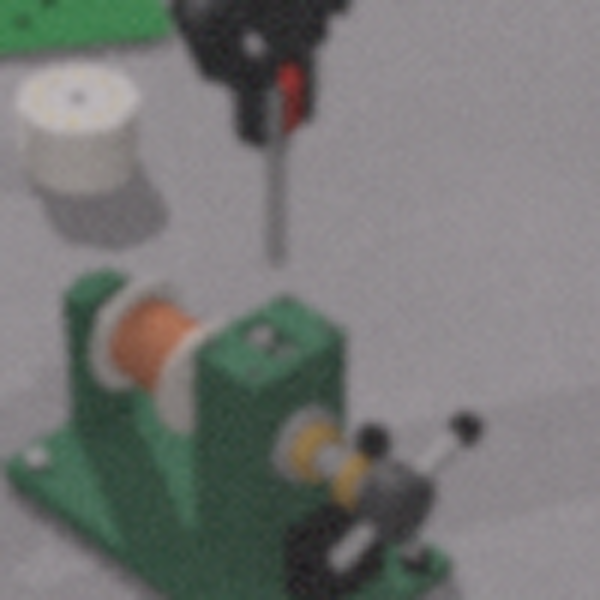

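The pin hangs straight: its tip is at crop (276,264), against a predicted (275,267). The headstock's hole is at about crop (269,340), which matches the fit. One closer look at the hole in the first top picture will settle the other direction.

```bash
python3 - <<'E'
from h import *
l,t=325,200
im=cv2.imread('pics/t0.png')
im=cv2.resize(im[t:t+55,l:l+75],None,fx=10,fy=10,interpolation=cv2.INTER_CUBIC)
p=[.51078,-.08206,.06665]
for q in([0,0,.147],[.032,.022,.147],[.032,-.022,.147],[-.032,-.022,.147],[-.032,.022,.147],[0,.085,.095]):
    u=(proj('top',W(p,q))[0]-[l,t]+.5)*10; print(q,u.round()); cv2.circle(im,tuple(int(a) for a in u),3,(255,0,255),-1)
cv2.imwrite('pics/t0d.png',im)
E
```

```text
[0, 0, 0.147] [326. 252.]
[0.032, 0.022, 0.147] [243. 152.]
[0.032, -0.022, 0.147] [388. 140.]
[-0.032, -0.022, 0.147] [410. 352.]
[-0.032, 0.022, 0.147] [264. 365.]
[0, 0.085, 0.095] [ 39. 285.]
```

View pics/t0d.png

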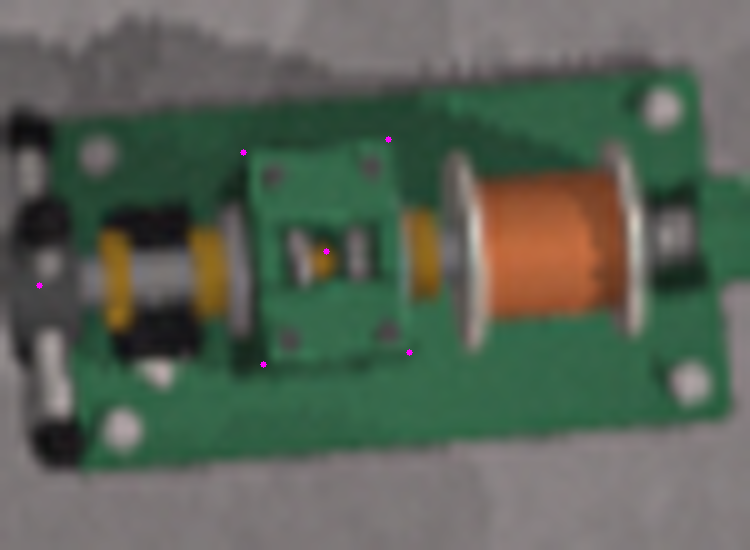

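```bash
python3 - <<'E'
from h import *
print(tri((314.3,166.3),(357.5,224.9)),atz('top',(357.5,224.9),.147),atz('scene',(314.3,166.3),.147))
to([.5105,-.083,.245])
E
```

```text
(array([ 0.51061509, -0.08364207,  0.14784686]), np.float64(0.0015892315357903784)) [ 0.51011747 -0.08314957  0.147     ] [ 0.51038067 -0.08510194  0.147     ]
t 5.38 p [ 0.5088 -0.0812  0.2756] yang 16.0 z [-0.002  0.001 -1.   ] F [ 0.5 -0.3 -1. ] w 0.0233 g 59.5
tool delta mm [-2.2  1.2 30.5]
```

Emit:
move_arm --pt "0 -2.5 1.2 10 0 0 0" --pt "0 0 0 12 0 0 0" --pt "0 0 0 12 0 0 0" --pt "0 0 0 4 0 0 0" --pt "0 0 0 0 0 0 0" --pt "0 0 0 0 0 0 0"

```text
clock: 5.88
eef_pos: [0.5111, -0.0842, 0.2383]
tool_rot: [0.603, 0.798, -0.0, -0.0]
ft_force: [0.0, -0.3, -0.2]
grip_width: 0.0231
grasp_force: 59.5
```

```bash
python3 - <<'E'
from h import *
to([.5104,-.0833,.225])
p,M=state()
im=snap('scene','s4.png');t2=snap('top','t4.png')
l,t=290,130
for d in(25,60,84):
    print(d,((proj('scene',p+np.array([0,0,-d/1e3]))[0]-[l,t]+.5)*10).round())
print('hole',((proj('scene',[.5104,-.0833,.147])[0]-[l,t]+.5)*10).round())
a=cv2.resize(im[t:t+55,l:l+50],None,fx=8,fy=8,interpolation=2)
b=cv2.resize(t2[200:255,330:380],None,fx=8,fy=8,interpolation=2)
cv2.imwrite('pics/s4c.png',np.hstack([a,b]))
E
```

```text
t 5.88 p [ 0.5111 -0.0842  0.2383] yang 15.9 z [-0.  0. -1.] F [ 0.  -0.3 -0.2] w 0.0231 g 59.5
tool delta mm [ 1.  -0.4 13.3]
t 5.88 p [ 0.5111 -0.0842  0.2383] yang 15.9 z [-0.  0. -1.] F [ 0.  -0.3 -0.2] w 0.0231 g 59.5
25 [249. 184.]
60 [249. 284.]
84 [248. 351.]
hole [252. 371.]
```

View pics/s4c.png

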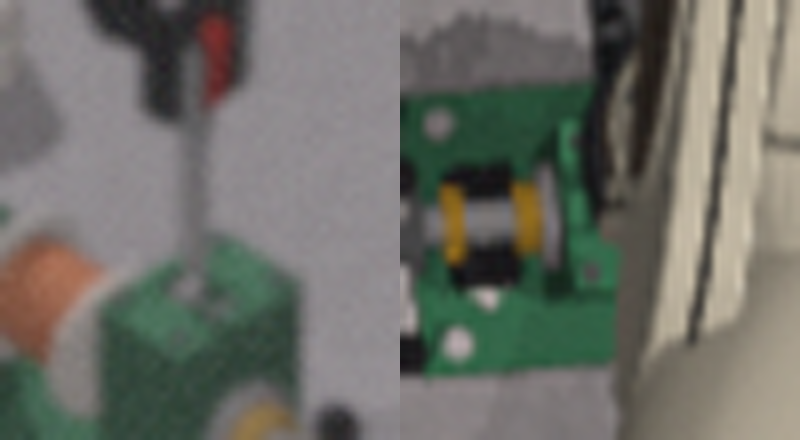

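The pin tip, at left-panel (195,276), sits just over the mouth between the jaws, whose middle is near (199,295). It's within about 1 mm. I'll go down gently and watch the force.

Emit:
move_arm --pt "0 1 -0.4 4 0 0 0" --pt "0 0 0 4 0 0 0" --pt "0 0 0 3 0 0 0" --pt "0 0 0 0 0 0 0"

```text
clock: 6.32
eef_pos: [0.5098, -0.0836, 0.2265]
tool_rot: [0.603, 0.798, -0.0, -0.001]
ft_force: [-0.1, -0.2, -0.7]
grip_width: 0.0235
grasp_force: 59.5
```

Emit:
move_arm --pt "0 0 0 3 0 0 0" --pt "0 0 0 3 0 0 0" --pt "0 0 0 0 0 0 0"

```text
clock: 6.57
eef_pos: [0.5101, -0.0836, 0.2206]
tool_rot: [0.603, 0.798, -0.0, -0.0]
ft_force: [-0.4, 0.5, -0.0]
grip_width: 0.0234
grasp_force: 59.6
```

Emit:
move_arm --pt "0 0 0 2 0 0 0" --pt "0 0 0 2 0 0 0" --pt "0 0 0 0 0 0 0"

```text
clock: 6.82
eef_pos: [0.5102, -0.0836, 0.2169]
tool_rot: [0.603, 0.798, 0.0, -0.0]
ft_force: [0.2, 0.8, -1.5]
grip_width: 0.0228
grasp_force: 59.5
```

Emit:
move_arm --pt "0 0 0 2 0 0 0" --pt "0 0 0 2 0 0 0" --pt "0 0 0 0 0 0 0"

```text
clock: 7.07
eef_pos: [0.5102, -0.0836, 0.2128]
tool_rot: [0.603, 0.798, -0.0, -0.0]
ft_force: [-0.9, 0.6, -1.6]
grip_width: 0.023
grasp_force: 59.5
```

Emit:
move_arm --pt "0 0 0 2 0 0 0" --pt "0 0 0 2 0 0 0" --pt "0 0 0 0 0 0 0"

```text
clock: 7.32
eef_pos: [0.5103, -0.0836, 0.2089]
tool_rot: [0.603, 0.798, 0.0, -0.0]
ft_force: [0.4, 1.2, -0.3]
grip_width: 0.0233
grasp_force: 59.5
```

Emit:
move_arm --pt "0 0 0 2 0 0 0" --pt "0 0 0 2 0 0 0" --pt "0 0 0 0 0 0 0"

```text
clock: 7.57
eef_pos: [0.5104, -0.0836, 0.2049]
tool_rot: [0.603, 0.798, 0.0, -0.0]
ft_force: [0.0, 1.5, -0.8]
grip_width: 0.0232
grasp_force: 59.5
```

Emit:
move_arm --pt "0 0 0 2 0 0 0" --pt "0 0 0 2 0 0 0" --pt "0 0 0 2 0 0 0" --pt "0 0 0 1 0 0 0" --pt "0 0 0 0 0 0 0"

```text
clock: 7.98
eef_pos: [0.5103, -0.0836, 0.198]
tool_rot: [0.603, 0.798, 0.0, -0.0]
ft_force: [0.4, 1.1, -1.5]
grip_width: 0.023
grasp_force: 59.4
```

Emit:
move_arm --pt "0 0 0 1 0 0 0" --pt "0 0 0 1 0 0 0" --pt "0 0 0 1 0 0 0" --pt "0 0 0 0 0 0 0"

```text
clock: 8.32
eef_pos: [0.5103, -0.0837, 0.1952]
tool_rot: [0.603, 0.798, 0.0, -0.0]
ft_force: [0.8, 1.2, -0.9]
grip_width: 0.0234
grasp_force: 59.5
```

Within about 2 mm of the bushing. I'll release, rise, and look.

Emit:
move_arm --pt "0.5 0 0 0 0 0 0" --pt "0.5 0 0 0 0 0 0" --pt "0.5 0 0 0 0 0 0" --pt "0.5 0 0 -10 0 0 0" --pt "0.5 0 0 -25 0 0 0" --pt "0.5 0 0 -25 0 0 0" --pt "0.5 0 0 -10 0 0 0" --pt "0 0 0 0 0 0 0"

```text
clock: 8.98
eef_pos: [0.5121, -0.0841, 0.2688]
tool_rot: [0.603, 0.798, 0.001, 0.003]
ft_force: [1.0, -0.1, -1.2]
grip_width: 0.0319
grasp_force: 0.0
```

```bash
python3 - <<'E'
from h import *
print(out('winder','scene')[:0]); 
p,M=state(); im=snap('scene','s5.png')
b=blobs('scene',im,(290,110,350,180));print(b)
for z in(.215,.207,.185,.173):print(z,proj('scene',[.5104,-.0835,z-.013]))
# wheel ball darks
l,t=285,120
a=cv2.resize(im[t:t+100,l:l+80],None,fx=6,fy=6,interpolation=2)
c=[.5104,-.0835,.0667]
for ang in (60,67,75):
  P=[[.052*np.cos(np.radians(ang+90*k)),.085,.095+.052*np.sin(np.radians(ang+90*k))] for k in range(4)]
  print(ang,((proj('scene',W(c,P))-[l,t]+.5)*6).round().tolist())
cv2.imwrite('pics/s5c.png',a)
E
```

```text
[]
t 9.03 p [ 0.5112 -0.084   0.2667] yang 15.8 z [ 0.003 -0.001 -1.   ] F [-0.2  0.2 -0.3] w 0.0243 g 0.0
[(array([313.65714286, 151.6       ]), np.int32(35))]
0.215 [[314.71540327 151.20732907]]
0.207 [[314.7070038  153.49912027]]
0.185 [[314.68432667 159.69851544]]
0.173 [[314.67221143 163.0177166 ]]
60 [[271.0, 401.0], [372.0, 362.0], [339.0, 489.0], [240.0, 532.0]]
67 [[280.0, 391.0], [375.0, 369.0], [331.0, 499.0], [236.0, 526.0]]
75 [[290.0, 380.0], [378.0, 377.0], [321.0, 509.0], [232.0, 518.0]]
```

View pics/s5c.png

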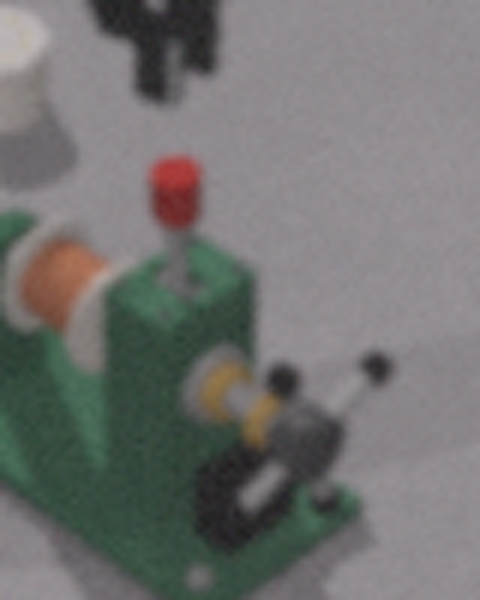

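The pin now stands on the bushing: its knob is at crop (176,192), which means a top near z 0.215. Wheel balls are at (282,380), (376,368) and (323,500), so the spokes are at about 70°. I'll line the shut fingers up with the wheel on the +x side of the top ball.

Emit:
move_arm --pt "0 0 0 0 0 0 6.1" --pt "0 0 0 0 0 0 6.1" --pt "0 28 18 0 0 0 0" --pt "0 28 18 0 0 0 0" --pt "0 28 18 0 0 0 0" --pt "0 0 0 0 0 0 0" --pt "0 0 0 0 0 0 0"

```text
clock: 9.67
eef_pos: [0.5584, 0.005, 0.2628]
tool_rot: [0.683, 0.73, -0.002, -0.001]
ft_force: [-0.6, -1.1, -1.4]
grip_width: 0.0001
grasp_force: 0.0
```

```bash
python3 - <<'E'
from h import *
c=[.5104,-.0835,.0667]
t=W(c,[.054,.085,.152])[0];print(t);to(t)
E
```

```text
[0.55861463 0.00491012 0.152     ]
t 9.67 p [0.5584 0.005  0.2628] yang 3.8 z [-0.004 -0.    -1.   ] F [-0.6 -1.1 -1.4] w 0.0001 g 0.0
tool delta mm [-1.000e-01  7.000e-01  1.108e+02]
```

Emit:
move_arm --pt "0 0 0 25 0 0 0" --pt "0 0 0 30 0 0 0" --pt "0 0 0 30 0 0 0" --pt "0 0 0 20 0 0 0" --pt "0 0 0 7 0 0 0" --pt "0 0 0 0 0 0 0"

```text
clock: 10.17
eef_pos: [0.5563, 0.0026, 0.1505]
tool_rot: [0.685, 0.729, -0.002, -0.002]
ft_force: [0.2, -0.1, 0.5]
grip_width: 0.0002
grasp_force: 0.0
```

Emit:
move_arm --pt "0 0 -4 0 0 0 0" --pt "0 0 -4 0 0 0 0" --pt "0 0 -2 0 0 0 0" --pt "0 0 0 0 0 0 0"

```text
clock: 10.5
eef_pos: [0.5492, 0.0028, 0.1549]
tool_rot: [0.684, 0.729, 0.001, 0.001]
ft_force: [-1.0, 0.4, -0.1]
grip_width: 0.0001
grasp_force: 0.0
```

Emit:
move_arm --pt "0 0 -3 1 0 0 0" --pt "0 0 -3 1 0 0 0" --pt "0 0 -3 0 0 0 0" --pt "0 0 -3 0 0 0 0" --pt "0 0 0 0 0 0 0"

```text
clock: 10.92
eef_pos: [0.5372, 0.0022, 0.152]
tool_rot: [0.684, 0.729, 0.001, 0.001]
ft_force: [0.9, 0.7, 1.9]
grip_width: 0.0002
grasp_force: 0.8
```

```bash
cat >> h.py <<'E'
def chk(name=None):
    p,M=state(); im=snap('scene',name)
    print('knob',[(b[0].round(1),b[1]) for b in blobs('scene',im,(290,110,350,185))])
    c=[.5104,-.0835,.0667]
    q=R.from_euler('z',-c[2]).apply(p-[c[0],c[1],0])*1e3
    print('winder-frame TCP',q.round(1)); return im
E
python3 -c "
from h import *
chk()"
```

```text
t 10.92 p [0.5372 0.0022 0.152 ] yang 3.6 z [ 0.002  0.    -1.   ] F [0.9 0.7 1.9] w 0.0002 g 0.8
knob [(array([312.9, 151.2]), np.int32(24))]
winder-frame TCP [ 32.4  83.7 152. ]
```

Emit:
move_arm --pt "0 0 -3 0 0 0 0" --pt "0 0 -3 0 0 0 0" --pt "0 0 -3 0 0 0 0" --pt "0 0 -3 0 0 0 0" --pt "0 0 0 0 0 0 0"

```text
clock: 11.38
eef_pos: [0.5274, 0.0016, 0.1541]
tool_rot: [0.684, 0.729, 0.003, 0.003]
ft_force: [1.7, -0.4, 10.2]
grip_width: -0.0001
grasp_force: 4.5
```

```bash
python3 -c "
from h import *
im=chk('s6.png')
cv2.imwrite('pics/s6c.png',cv2.resize(im[110:220,280:360],None,fx=5,fy=5,interpolation=2))"
```

```text
t 11.38 p [0.5274 0.0016 0.1541] yang 3.6 z [ 0.007  0.    -1.   ] F [ 1.7 -0.4 10.2] w -0.0001 g 4.5
knob [(array([312.5, 150.8]), np.int32(26))]
winder-frame TCP [ 22.6  83.7 154.1]
```

View pics/s6c.png

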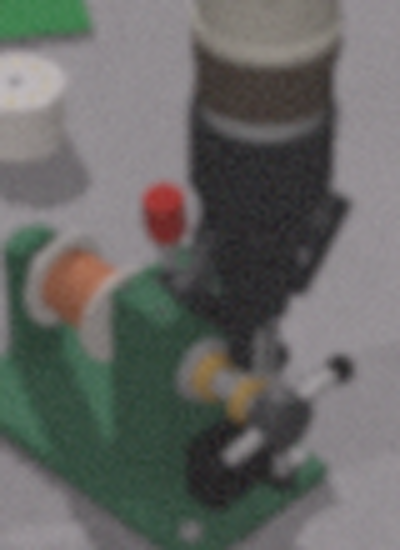

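No drop yet. Fz is 10 N, so the fingertips are riding on the ball's shoulder. I'll back off, go lower, and push from its side.

Emit:
move_arm --pt "0 0 4 -1 0 0 0" --pt "0 0 5 0 0 0 0" --pt "0 0 5 3 0 0 0" --pt "0 0 0 5 0 0 0" --pt "0 0 0 2 0 0 0" --pt "0 0 0 0 0 0 0"

```text
clock: 11.93
eef_pos: [0.5376, 0.0022, 0.1405]
tool_rot: [0.684, 0.729, -0.001, -0.001]
ft_force: [0.4, -0.0, 0.3]
grip_width: -0.0001
grasp_force: 0.0
```

Emit:
move_arm --pt "0 0 -4 0 0 0 0" --pt "0 0 -3 0 0 0 0" --pt "0 0 -3 0 0 0 0" --pt "0 0 0 0 0 0 0"

```text
clock: 12.27
eef_pos: [0.5284, 0.0016, 0.1427]
tool_rot: [0.684, 0.729, 0.0, 0.0]
ft_force: [-0.5, -0.1, -0.4]
grip_width: -0.0001
grasp_force: 0.0
```

```bash
python3 -c "
from h import *
chk()"
```

```text
t 12.27 p [0.5284 0.0016 0.1427] yang 3.6 z [ 0. -0. -1.] F [-0.5 -0.1 -0.4] w -0.0001 g 0.0
knob [(array([312.7, 151.1]), np.int32(37))]
winder-frame TCP [ 23.6  83.7 142.7]
```

Emit:
move_arm --pt "0 0 -3 0 0 0 0" --pt "0 0 -3 0 0 0 0" --pt "0 0 -3 0 0 0 0" --pt "0 0 0 0 0 0 0"

```text
clock: 12.65
eef_pos: [0.5193, 0.001, 0.1424]
tool_rot: [0.684, 0.729, -0.0, -0.0]
ft_force: [-0.2, 0.6, 0.2]
grip_width: 0.0
grasp_force: 0.0
```

```bash
python3 -c "
from h import *
chk()"
```

```text
t 12.65 p [0.5193 0.001  0.1424] yang 3.6 z [-0.001 -0.    -1.   ] F [-0.2  0.6  0.2] w 0.0 g 0.0
knob [(array([312.3, 151.8]), np.int32(34))]
winder-frame TCP [ 14.5  83.7 142.4]
```

```bash
cat >> h.py <<'E'
def ballB(im,box=(337,150,375,215)):
    l,t,r,b=box; m=(im[t:b,l:r].max(2)<75).astype(np.uint8)
    n,_,st,ce=cv2.connectedComponentsWithStats(m)
    return [((ce[i]+[l,t]).round(1).tolist(),int(st[i,4])) for i in range(1,n) if st[i,4]>4]
E
python3 -c "
from h import *
for f in('s5','s6'):print(f,ballB(cv2.imread('pics/'+f+'.png')))
im=chk('s7.png');print(ballB(im))
c=[.5104,-.0835,.0667]
for a in range(150,260,10):print(a,proj('scene',W(c,[.052*np.cos(np.radians(a)),.085,.095+.052*np.sin(np.radians(a))]))[0].round(1))
"
```

```text
s5 [([347.3, 180.9], 9), ([338.6, 193.9], 33), ([339.6, 204.1], 18)]
s6 [([341.0, 157.1], 153), ([348.0, 183.2], 8), ([338.6, 193.8], 32), ([337.9, 206.4], 12)]
t 12.7 p [0.5194 0.001  0.1423] yang 3.6 z [-0.001  0.    -1.   ] F [-0.1 -0.3 -0.1] w -0.0001 g 0.0
knob [(array([312.7, 150.9]), np.int32(27))]
winder-frame TCP [ 14.6  83.7 142.3]
[([341.4, 160.1], 223), ([347.9, 186.5], 8), ([338.5, 193.6], 34)]
150 [346.5 179.9]
160 [347.2 181.4]
170 [347.6 183.3]
180 [347.6 185.5]
190 [347.2 188. ]
200 [346.5 190.6]
210 [345.5 193.2]
220 [344.2 195.9]
230 [342.7 198.5]
240 [340.9 201. ]
250 [339.  203.3]
```

Emit:
move_arm --pt "0 0 0 -5 0 0 0" --pt "0 0 -2.5 -3 0 0 0" --pt "0 0 -2.5 0 0 0 0" --pt "0 0 -2.5 0 0 0 0" --pt "0 0 -2.5 0 0 0 0" --pt "0 0 0 0 0 0 0"

```text
clock: 13.25
eef_pos: [0.5095, 0.0004, 0.1505]
tool_rot: [0.684, 0.729, -0.0, -0.0]
ft_force: [0.1, -0.2, 0.8]
grip_width: -0.0003
grasp_force: 0.3
```

```bash
python3 -c "
from h import *
print(ballB(chk()))"
```

```text
t 13.25 p [5.095e-01 4.000e-04 1.505e-01] yang 3.6 z [-0. -0. -1.] F [ 0.1 -0.2  0.8] w -0.0003 g 0.3
knob [(array([312.4, 151.3]), np.int32(35))]
winder-frame TCP [  4.7  83.8 150.5]
[([342.4, 158.1], 227), ([339.8, 178.1], 12), ([347.5, 189.0], 6), ([338.6, 193.7], 33)]
```

Emit:
move_arm --pt "0 0 -2.5 0 0 0 0" --pt "0 0 -2.5 1 0 0 0" --pt "0 0 -2.5 1 0 0 0" --pt "0 0 -2.5 1 0 0 0" --pt "0 0 0 0 0 0 0"

```text
clock: 13.72
eef_pos: [0.4991, -0.0002, 0.1469]
tool_rot: [0.684, 0.729, -0.0, -0.0]
ft_force: [0.1, 0.0, 1.0]
grip_width: 0.0002
grasp_force: 0.1
```

```bash
python3 -c "
from h import *
print(ballB(chk()))"
```

```text
t 13.72 p [ 4.991e-01 -2.000e-04  1.469e-01] yang 3.6 z [-0.001 -0.    -1.   ] F [0.1 0.  1. ] w 0.0002 g 0.1
knob [(array([312.4, 151.1]), np.int32(32))]
winder-frame TCP [ -5.7  83.8 146.9]
[([343.0, 159.2], 282), ([342.4, 177.2], 9), ([338.6, 193.7], 33), ([346.6, 192.0], 5)]
```

Emit:
move_arm --pt "0 0 -2.3 0.8 0 0 0" --pt "0 0 -2.3 1 0 0 0" --pt "0 0 -2.3 1 0 0 0" --pt "0 0 -2.3 1 0 0 0" --pt "0 0 0 0 0 0 0"

```text
clock: 14.18
eef_pos: [0.4901, -0.0008, 0.1432]
tool_rot: [0.684, 0.729, -0.0, -0.0]
ft_force: [-0.3, 0.1, 0.3]
grip_width: 0.0004
grasp_force: 0.1
```

```bash
python3 -c "
from h import *
print(ballB(chk()))"
```

```text
t 14.18 p [ 0.4901 -0.0008  0.1432] yang 3.6 z [-0.001 -0.    -1.   ] F [-0.3  0.1  0.3] w 0.0004 g 0.1
knob [(array([312.4, 151.5]), np.int32(32))]
winder-frame TCP [-14.8  83.8 143.2]
[([343.7, 160.1], 341), ([344.3, 177.5], 6), ([338.8, 193.8], 33), ([345.0, 195.3], 7)]
```

Emit:
move_arm --pt "0 0 -2.4 1.4 0 0 0" --pt "0 0 -2.4 1.6 0 0 0" --pt "0 0 -2.4 1.8 0 0 0" --pt "0 0 -1.5 1.2 0 0 0" --pt "0 0 0 0 0 0 0"

```text
clock: 14.65
eef_pos: [0.4815, -0.0014, 0.1371]
tool_rot: [0.684, 0.729, -0.0, -0.0]
ft_force: [-0.0, 0.2, 0.4]
grip_width: -0.0003
grasp_force: 0.1
```

```bash
python3 -c "
from h import *
print(ballB(chk()))"
```

```text
t 14.65 p [ 0.4815 -0.0014  0.1371] yang 3.6 z [-0.001 -0.    -1.   ] F [-0.   0.2  0.4] w -0.0003 g 0.1
knob [(array([312.5, 152.2]), np.int32(32))]
winder-frame TCP [-23.4  83.9 137.1]
[([344.6, 160.6], 395), ([346.3, 178.5], 6), ([338.8, 193.8], 34), ([343.1, 198.6], 9)]
```

Emit:
move_arm --pt "0 0 4 -6 0 0 0" --pt "0 0 0 -20 0 0 0" --pt "0 0 0 -14 0 0 0" --pt "0 0 27 0 0 0 0" --pt "0 0 27 0 0 0 0" --pt "0 0 27 0 0 0 0" --pt "0 0 0 14 0 0 0" --pt "0 0 0 18 0 0 0" --pt "0 0 0 8 0 0 0" --pt "0 0 0 0 0 0 0"

```text
clock: 15.53
eef_pos: [0.5654, 0.0041, 0.1352]
tool_rot: [0.684, 0.729, -0.002, -0.002]
ft_force: [-0.4, 0.3, 0.0]
grip_width: -0.0003
grasp_force: 0.0
```

```bash
python3 -c "
from h import *
print(ballB(chk()))"
```

```text
t 15.53 p [0.5654 0.0041 0.1352] yang 3.6 z [-0.005 -0.    -1.   ] F [-0.4  0.3  0. ] w -0.0003 g 0.0
knob []
winder-frame TCP [ 60.7  83.7 135.2]
[([337.3, 163.3], 9), ([345.4, 178.4], 13), ([338.8, 193.9], 35), ([342.9, 198.6], 10)]
```

Emit:
move_arm --pt "0 0 -4 0 0 0 0" --pt "0 0 -4 0 0 0 0" --pt "0 0 -2.5 0 0 0 0" --pt "0 0 -2.5 -1 0 0 0" --pt "0 0 -2.5 -1 0 0 0" --pt "0 0 0 0 0 0 0"

```text
clock: 16.08
eef_pos: [0.5535, 0.0031, 0.142]
tool_rot: [0.684, 0.729, 0.002, 0.002]
ft_force: [3.2, 0.4, 4.8]
grip_width: -0.0
grasp_force: 2.8
```

```bash
python3 -c "
from h import *
print(ballB(chk()))
print(blobs('top',snap('top'),(340,205,375,240)))"
```

```text
t 16.08 p [0.5535 0.0031 0.142 ] yang 3.6 z [ 0.006  0.    -1.   ] F [3.2 0.4 4.8] w -0.0 g 2.8
knob []
winder-frame TCP [ 48.8  83.5 142. ]
[([338.2, 159.0], 53), ([345.7, 178.5], 12), ([338.6, 193.9], 37), ([342.0, 200.7], 9)]
[(array([361.46153846, 223.76923077]), np.int32(13))]
```

Emit:
move_arm --pt "0 0 5 0 0 0 0" --pt "0 0 3 4 0 0 0" --pt "0 0 0 4 0 0 0" --pt "0 0 -3 0 0 0 0" --pt "0 0 -3 0 0 0 0" --pt "0 0 -3 0 0 0 0" --pt "0 0 0 0 0 0 0"

```text
clock: 16.77
eef_pos: [0.5498, 0.003, 0.1316]
tool_rot: [0.684, 0.729, -0.0, -0.0]
ft_force: [1.1, -0.7, 1.4]
grip_width: 0.0006
grasp_force: 0.5
```

```bash
python3 -c "
from h import *
print(ballB(chk()))
print(blobs('top',snap('top'),(340,205,375,240)))
for z in(.215,.207,.185):print(proj('top',[.5104,-.0835,z]))"
```

```text
t 16.77 p [0.5498 0.003  0.1316] yang 3.6 z [-0. -0. -1.] F [ 1.1 -0.7  1.4] w 0.0006 g 0.5
knob []
winder-frame TCP [ 45.1  83.6 131.6]
[([338.4, 161.2], 70), ([346.8, 179.6], 12), ([338.5, 193.9], 33), ([340.6, 202.6], 14)]
[(array([361.21428571, 224.35714286]), np.int32(14))]
[[360.17387262 223.33934752]]
[[359.85582024 223.52125608]]
[[359.00513899 224.00780244]]
```

Emit:
move_arm --pt "0 0 -2.5 -1 0 0 0" --pt "0 0 -2.5 -1 0 0 0" --pt "0 0 -2.5 -1 0 0 0" --pt "0 0 -2.5 -1 0 0 0" --pt "0 0 0 0 0 0 0"

```text
clock: 17.28
eef_pos: [0.5399, 0.0023, 0.1357]
tool_rot: [0.684, 0.729, -0.0, -0.0]
ft_force: [0.1, 0.2, 0.2]
grip_width: 0.0001
grasp_force: 0.2
```

```bash
python3 -c "
from h import *
print(ballB(chk()))
print(blobs('top',snap('top'),(340,205,375,240)))"
```

```text
t 17.28 p [0.5399 0.0023 0.1357] yang 3.6 z [-0. -0. -1.] F [0.1 0.2 0.2] w 0.0001 g 0.2
knob [(array([313.4, 159.7]), np.int32(21))]
winder-frame TCP [ 35.1  83.7 135.7]
[([339.5, 160.0], 122), ([347.7, 181.3], 10), ([338.5, 193.8], 32), ([338.9, 205.2], 17)]
[]
```

The knob has dropped from v=151.2 to 159.7, which matches a top at z 0.185, so the pin has caught. I'll stop turning, back off and rise.

Emit:
move_arm --pt "0 0 6 0 0 0 0" --pt "0 0 6 0 0 0 0" --pt "0 0 0 -20 0 0 0" --pt "0 0 0 -30 0 0 0" --pt "0 0 0 -30 0 0 0" --pt "0 0 0 -20 0 0 0" --pt "0 0 20 -10 0 0 0" --pt "0 0 0 0 0 0 0" --pt "0 0 0 0 0 0 0"

```text
clock: 18.13
eef_pos: [0.5734, 0.0045, 0.2453]
tool_rot: [0.684, 0.729, 0.0, 0.0]
ft_force: [-0.3, 0.6, -0.2]
grip_width: -0.0002
grasp_force: 0.0
```

```bash
python3 -c "
from h import *
im=chk();t=snap('top');print(ballB(im))
print(bot.outline_of and blobs('top',t,(340,205,375,240)))
for z in(.193,.185,.173):print(z,proj('top',[.5104,-.0835,z]),proj('scene',[.5104,-.0835,z-.013]))"
```

```text
t 18.13 p [0.5734 0.0045 0.2453] yang 3.6 z [ 0.001 -0.    -1.   ] F [-0.3  0.6 -0.2] w -0.0002 g 0.0
knob []
winder-frame TCP [ 68.7  83.6 245.3]
[([347.7, 181.3], 10), ([338.5, 194.1], 32), ([338.7, 205.1], 16)]
[]
0.193 [[359.31049352 223.83315465]] [[314.69250232 157.46146988]]
0.185 [[359.00513899 224.00780244]] [[314.68432667 159.69851544]]
0.173 [[358.55538231 224.26504225]] [[314.67221143 163.0177166 ]]
```

Emit:
move_arm --pt "0 -28 -23 0 0 0 0" --pt "0 -28 -23 0 0 0 0" --pt "0 -27.6 -22.7 0 0 0 0" --pt "0 0 0 12 0 0 0" --pt "0 0 0 16 0 0 0" --pt "0 0 0 10 0 0 0" --pt "0 0 0 0 0 0 0" --pt "0 0 0 0 0 0 0"

```text
clock: 18.9
eef_pos: [0.5082, -0.083, 0.2063]
tool_rot: [0.684, 0.729, -0.001, -0.001]
ft_force: [-1.4, -0.6, 0.1]
grip_width: -0.0003
grasp_force: 0.0
```

```bash
python3 -c "
from h import *
print(ballB(chk()))"
```

```text
t 18.9 p [ 0.5082 -0.083   0.2063] yang 3.7 z [-0.003  0.001 -1.   ] F [-1.4 -0.6  0.1] w -0.0003 g 0.0
knob [(array([314.3, 160.6]), np.int32(38))]
winder-frame TCP [ -2.2   0.6 206.3]
[([347.7, 181.3], 10), ([338.5, 194.0], 32), ([338.7, 204.9], 15)]
```

The knob is clear at (314.3,160.6), and the shut fingers are about 13 mm above it. I'll press down in small steps.

Emit:
move_arm --pt "0 0 2 4 0 0 0" --pt "0 0 0 4 0 0 0" --pt "0 0 0 3 0 0 0" --pt "0 0 0 2 0 0 0" --pt "0 0 0 0 0 0 0"

```text
clock: 19.37
eef_pos: [0.511, -0.0831, 0.1939]
tool_rot: [0.684, 0.729, -0.0, -0.0]
ft_force: [0.7, 0.5, -0.3]
grip_width: -0.0002
grasp_force: 0.0
```

Emit:
move_arm --pt "0 0 0 2 0 0 0" --pt "0 0 0 1 0 0 0" --pt "0 0 0 0 0 0 0"

```text
clock: 19.62
eef_pos: [0.5111, -0.0833, 0.1913]
tool_rot: [0.684, 0.729, -0.0, -0.0]
ft_force: [-0.1, -0.7, 0.2]
grip_width: -0.0001
grasp_force: 0.0
```

Emit:
move_arm --pt "0 0 0 1 0 0 0" --pt "0 0 0 1 0 0 0" --pt "0 0 0 1 0 0 0" --pt "0 0 0 0 0 0 0"

```text
clock: 19.95
eef_pos: [0.5111, -0.0832, 0.1883]
tool_rot: [0.684, 0.729, -0.0, -0.0]
ft_force: [-0.5, -0.5, 0.0]
grip_width: 0.0001
grasp_force: 0.0
```

Emit:
move_arm --pt "0 0 0 1 0 0 0" --pt "0 0 0 1 0 0 0" --pt "0 0 0 0 0 0 0"

```text
clock: 20.2
eef_pos: [0.5115, -0.0833, 0.1869]
tool_rot: [0.684, 0.729, 0.0, 0.0]
ft_force: [-0.4, -1.0, 2.5]
grip_width: -0.0002
grasp_force: 1.2
```

Emit:
move_arm --pt "0 0 0 1 0 0 0" --pt "0 0 0 1 0 0 0" --pt "0 0 0 0 0 0 0"

```text
clock: 20.45
eef_pos: [0.5118, -0.0833, 0.1852]
tool_rot: [0.684, 0.729, 0.001, 0.001]
ft_force: [-0.1, -0.1, 4.4]
grip_width: -0.0004
grasp_force: 2.2
```

Emit:
move_arm --pt "0 0 0 1 0 0 0" --pt "0 0 0 1 0 0 0" --pt "0 0 0 0 0 0 0"

```text
clock: 20.7
eef_pos: [0.5119, -0.0833, 0.1834]
tool_rot: [0.684, 0.729, 0.001, 0.001]
ft_force: [0.1, -0.2, 5.2]
grip_width: -0.0
grasp_force: 2.7
```

Emit:
move_arm --pt "0 0 0 1 0 0 0" --pt "0 0 0 1 0 0 0" --pt "0 0 0 0 0 0 0"

```text
clock: 20.95
eef_pos: [0.5117, -0.0833, 0.1811]
tool_rot: [0.684, 0.729, 0.0, 0.001]
ft_force: [0.3, 0.1, 5.1]
grip_width: 0.0002
grasp_force: 2.5
```

Emit:
move_arm --pt "0 0 0 1 0 0 0" --pt "0 0 0 1 0 0 0" --pt "0 0 0 0 0 0 0"

```text
clock: 21.2
eef_pos: [0.5118, -0.0834, 0.1809]
tool_rot: [0.684, 0.729, 0.001, 0.001]
ft_force: [-2.9, -0.4, 15.1]
grip_width: -0.0
grasp_force: 7.2
```

Emit:
move_arm --pt "0 0 0 1 0 0 0" --pt "0 0 0 0 0 0 0"

```text
clock: 21.37
eef_pos: [0.5119, -0.0834, 0.1808]
tool_rot: [0.684, 0.729, 0.001, 0.002]
ft_force: [-5.8, 1.2, 19.2]
grip_width: 0.0001
grasp_force: 9.5
```

Emit:
move_arm --pt "0 0 0 -5 0 0 0" --pt "0 0 0 -20 0 0 0" --pt "0 0 0 -30 0 0 0" --pt "0 0 0 -30 0 0 0" --pt "0 0 0 0 0 0 0" --pt "0 0 0 0 0 0 0"

```text
clock: 21.87
eef_pos: [0.5122, -0.0834, 0.2638]
tool_rot: [0.684, 0.729, 0.001, 0.001]
ft_force: [0.4, 1.5, 0.4]
grip_width: 0.0002
grasp_force: 0.0
```

```bash
python3 -c "
from h import *
print(ballB(chk()))"
```

```text
t 21.87 p [ 0.5122 -0.0834  0.2638] yang 3.6 z [ 0.003 -0.001 -1.   ] F [0.4 1.5 0.4] w 0.0002 g 0.0
knob [(array([314.3, 162.8]), np.int32(38))]
winder-frame TCP [ 1.800e+00 -1.000e-01  2.638e+02]
[([347.6, 181.5], 11), ([338.6, 193.9], 28), ([338.5, 205.0], 12)]
```

The knob is at v=162.8, against 163.0 predicted for fully home. The wheel hasn't moved and the arm is clear.

```bash
python3 -c "
from h import *
print(bot.job_done())"
```

```text
the job is handed in; nothing more can be done
None
```

The lock pin caught in the bushing's cross-hole after roughly 90° of wheel turn and is pressed fully home, at no more than about 19 N on the knob. The arm is clear, and the job was handed in at about 22 s; no verdict came back.

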